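# Hold the dust-extraction shutter half open

### The arm

A 7-joint arm with a two-finger parallel gripper is mounted at the origin on the work surface. World frame = base frame: x ahead of the robot, y to its left, z up, the work surface at z = 0. Lengths are in m, angles in rad, forces in N, time in s.
With the tool pointing down it reaches from about 0.4 to 0.85 m from the base axis. Payload 6.9 kg.
Tool frame: the origin (TCP) lies midway between the tips of the shut fingers; the grasp point (between the pads) lies behind it (ctrl.pinch_z is the z of the grasp point in the tool frame, in m); z points along the fingers, y is the line along which they close (so a half turn about z gives the same grasp; the last joint's range is limited). The gripper opens to 85 mm and grips with 20 to 120 N. Pads are 22 mm wide; open, the fingers measure 114 mm over their backs; the gripper's body (76 mm by 85 mm) begins 54 mm behind the grasp point. The pads swing forward as they close: fully open they stand 13 mm farther back than shut.
Start: joints at [-1.206, 0.507, -0.238, 1.5, 0.126, 1.149, -0.155], TCP at [0.161, 0.604, 0.231] pointing down, gripper open.
Joint ranges: [-3.08, 3.08], [-0.24, 2.05], [-1.43, 1.35], [0, 2.5], [-1.52, 4.66], [0.17, 1.96], [-2.89, 2.89]. Speed limits (rad/s): [2.39, 2.39, 3.14, 3.14, 3.14, 3.14, 3.14].

### API

Orientations are given as a unit quaternion [w, x, y, z].
In Python, from station import ctrl, get_state, vision, ticket, models gives the robot as it stands. Calls block until the motion is done:
- ctrl.movep(position, orientation): joint-space move of the TCP to a pose.
- ctrl.movel(position, frame=None, max_speed=0.15): straight line of the TCP; frame=None keeps the orientation; max_speed is the mean speed in m/s.
- ctrl.set_joints(angles): joint-space move.
- ctrl.ungrasp() and ctrl.close_gripper(force=None): open the fingers fully, or close them until they stop; force is the grip in N (None keeps the last).
- ctrl.pause(seconds).
- ctrl.ik(position, orientation): joint angles nearest the present ones, or None.
- get_state(): the state.
- vision.grab_frame(name): name is "side" or "top"; returns (picture, depth): 420x560x3 uint8, blue, green, red; 420x560 float32, m along the optical axis (not along the pixel's ray), 0 where there is no reading.
- vision.camera_info(name): a dict with "mtx" (3x3 intrinsics, pixels), "dist_coeffs" ([k1, k2, p1, p2, k3] as OpenCV has them; the pictures are not rectified), "R" (3x3) and "t" (3): a world point X has camera coordinates R X + t. Camera axes: x right, y down, z forward; pixel columns grow to the right and rows downward; lengths in m; the calibration is good to about 2 mm. A picture is of the moment at which its call begins. camera_info takes no time and is no camera call.
A pose or a line that the arm cannot do raises ctrl.Unreachable and nothing moves.
- ticket.close_job(): hands the job in; it is judged then, once.
Trained networks look in the newest picture that a camera, given by its name, has taken for a name from the list of things; names that differ only in an ending like _2 or _b are one class to them, and where a whole thing is asked for, a point or a joint stands for the part that bears it (a point fixed in the world has none). Each returns a list of dicts, best first, with "p" (0 to 1); they miss things now and then, are a little off and sometimes report something else, mostly with a low value. They report only what shows in the picture. A call takes as long as a camera call. They do not tell look-alikes from the thing itself.
- models.recognise(camera, target): "point" ([column, row] in pixels, amid what is visible of it).
- models.masks_of(camera, target): "mask" (420x560 bool, what is visible of it) and "point" ([column, row] in pixels, amid what is visible of it).
The state is a dict: "time": time; "qpos": joint angles; "qd": joint speeds; "tau": joint torques, N m; "tcp_pos": TCP position; "eef_rot": TCP orientation; "contact_force": force on the tool from outside, world axes, zero at the start; "wrist_torque": the same for the moment, N m; "width": finger opening in m; "gripper_force": force on a finger pad.
Only numpy, scipy, OpenCV 4.12 (cv2) and the standard library are available. Lean on these libraries where they do the work, as an engineer would, in place of code of your own. Each camera call takes 0.05 s, during which the arm holds its last target. There are 200 camera calls.

### The job

A glaze jar has been left in the track of the spring-loaded shutter on the bench dust-extraction inlet. Lift the jar out, keeping it upright, and stand it in the empty green tray without dropping it; then ease the shutter by its red handle to half open, so that its red pointer lies at the yellow mark, never letting it run fully open. Finish while still holding it there with the gripper against the spring, and leave the white bottle, the mug, the test tile and the kiln prop where they are.

Things in the scene. Friction and masses are not known exactly. Their poses are not given: they have to be found in the camera images.
- inlet: Inlet box (grey, blue top), fixed, 220 (x) x 300 (y) x 80 mm high; origin: centre of its underside. On its flat top a steel shutter slides along the box's own +y between dark rails 10 mm high (inner faces x = -49, +49 mm) towards an end stop 14 mm high at y = +45 mm. Ticks on a black strip beside the +x rail: white (closed, y = -85), yellow (half, y = -45), white (fully open, y = -5 mm). A hose spigot juts from its +x side.
- shutter (a joint): Travel of the shutter in m along the inlet's own +y: 0 closed, 0.040 half open (pointer at the yellow mark), 0.080 fully open. A spring pulls it closed with 3 N at 0, 9 N at half and 15 N fully open (150 N/m), plus about 0.6 N of friction; let go, it closes.
- shutter_grip (a point): Middle of the shutter's upright red handle, 32 mm above the inlet's top; axes as the inlet's. The handle is a tab 40 mm along x and 14 mm thick along y (the sliding direction), its top 20 mm above this point. It stands mid-way on a steel plate 92 x 90 mm, 6 mm above the inlet's top, with a lip 14 mm high on its +y edge. A thin red pointer at the handle's y reaches over the +x rail.
- half_mark (a point): Centre of the yellow half-open tick on the inlet's top; its y in the inlet's frame equals that of the handle when the shutter is half open.
- jar_center (a point): Centre, half-way up, of the blue closed glaze jar with a yellow cap that stands upright on the inlet's top in the shutter's track: 52 mm diameter, 75 mm high, 0.15 to 0.31 kg; z along its axis. While it stands there the shutter cannot reach half open.
- tray: Empty green square tray fixed to the bench, 140 x 140 mm outside, walls 5 mm thick and 22 mm high, inner floor 5 mm above its origin, which is the centre of its underside.
- glaze: Bystander: white bottle with black cap, 60 mm diameter, 150 mm high, upright; origin at the centre of its underside.
- mug: Bystander: terracotta mug, 80 mm across the rim, 90 mm high; origin at the centre of its underside.
- testtile: Bystander: terracotta test tile with two white stripes, 80 x 80 x 15 mm; origin at the centre of its underside.
- prop: Bystander: pale kiln prop, 40 mm diameter, 55 mm high, upright; origin at the centre of its underside.
Not all that is in view belongs to the job. What is shaped like the part that bears jar_center but black or purple is not meant.

How it is judged:
By the outcome, as a careful person would: the job done as asked, in the order asked, and still so for the second after the job is handed in, while the arm keeps its last pose, push and grip.
It also fails if it takes over 53 s, if anything falls off the work surface, if the arm or the gripper's body presses on something with over 40 N, if the wrist force passes 120 N, or if a joint passes its speed limit or range.

## Working session

There is one attempt and no reset: what is moved stays moved. The work goes in short steps, each a Python script; the robot and the scene stay as the last script left them, time stands still between calls to the robot, and variables do not carry over. Pictures are saved under pics/ and viewed, at most 10 in all, crops included, and the job is handed in when it is done.

```bash
ls; mkdir -p pics
python3 - <<'E'
from station import ctrl, get_state, vision, ticket, models
import cv2, numpy as np
s=get_state(); print(s, ctrl.pinch_z)
ims=[]
for c in("top","side"):
    im,d=vision.grab_frame(c); np.savez(f"pics/{c}.npz",im=im,d=d); cv2.imwrite(f"pics/{c}0.png",im)
    i=vision.camera_info(c); print(c,{k:np.round(v,4).tolist() for k,v in i.items()})
    for t in["inlet","shutter_grip","jar_center","tray","half_mark"]:
        print(t,[(np.round(r["point"]).tolist(),round(r["p"],2)) for r in models.recognise(c,t)])
print(get_state()["time"])
E
```

```text
pics
{'time': 0.0, 'qpos': array([-1.20552253,  0.50829416, -0.23747661,  1.50112987,  0.12567644,
        1.14889749, -0.15477924]), 'qd': array([ 0.00052669, -0.0023482 ,  0.00073901, -0.00022209,  0.00070902,
        0.0017874 , -0.00071112]), 'tau': array([-9.56393596e-04, -6.20584488e+01, -2.18709156e+00, -2.49646425e+01,
        1.26957474e-02,  1.19291377e-02,  1.39037377e-05]), 'tcp_pos': array([0.16050376, 0.6035207 , 0.23045614]), 'eef_rot': array([-9.33491058e-05,  1.29528909e-01,  9.91575262e-01, -8.67796712e-04]), 'contact_force': array([ 0.07391346, -0.22908579, -0.42719986]), 'wrist_torque': array([0.01156844, 0.05159842, 0.01110908]), 'gripper_force': 0.0, 'width': 0.08541292848149855} -0.0187
top {'mtx': [[454.331, 0.0, 272.444], [0.0, 454.331, 215.9459], [0.0, 0.0, 1.0]], 'dist_coeffs': [0.0338, 0.0, 0.0, 0.0, 0.0], 'R': [[0.0261, -0.9997, -0.0032], [-0.9879, -0.0253, -0.153], [0.1529, 0.0072, -0.9882]], 't': [-0.0896, 0.5543, 1.1044]}
inlet [([277.0, 198.0], 0.84)]
shutter_grip [([306.0, 215.0], 0.92)]
jar_center [([364.0, 220.0], 0.85), ([266.0, 206.0], 0.72), ([289.0, 288.0], 0.65)]
tray [([138.0, 222.0], 0.77)]
half_mark [([278.0, 201.0], 0.62)]
side {'mtx': [[394.0149, 0.0, 280.0218], [0.0, 394.0149, 206.7509], [0.0, 0.0, 1.0]], 'dist_coeffs': [0.0187, 0.0, 0.0, 0.0, 0.0], 'R': [[0.9949, -0.1002, 0.0141], [-0.0704, -0.7857, -0.6145], [0.0726, 0.6104, -0.7888]], 't': [-0.5408, 0.0398, 1.1068]}
inlet [([303.0, 224.0], 0.85), ([291.0, 232.0], 0.69), ([322.0, 362.0], 0.58)]
shutter_grip [([293.0, 234.0], 0.95)]
jar_center [([220.0, 238.0], 0.71), ([294.0, 199.0], 0.59)]
tray [([270.0, 140.0], 0.96), ([257.0, 339.0], 0.55)]
half_mark [([302.0, 222.0], 0.66)]
0.6
```

View pics/top0.png

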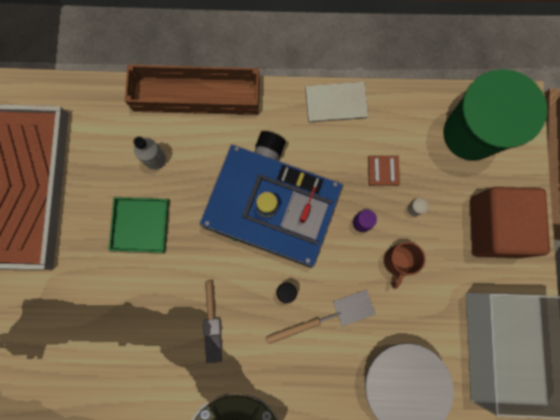

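View pics/side0.png

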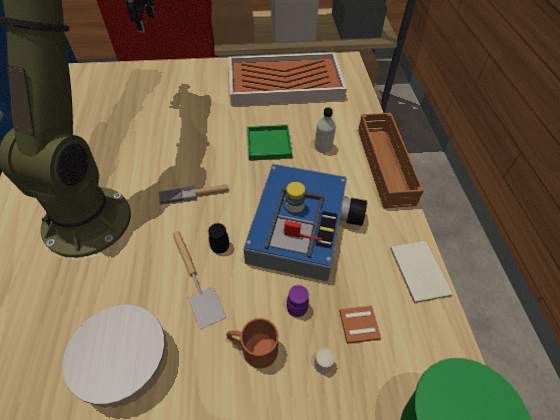

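Jar candidates in the top image are (266,206), (364,220) and (289,288). The first has the yellow cap and stands in the shutter track, so it is the one meant. The second is purple and the third black, so both are decoys. The tray is at (139,224), the red handle at about (306,213), and the yellow tick at about (300,180).

```bash
cat > h.py <<'E'
import cv2, numpy as np
from station import ctrl, get_state, vision, ticket, models
def rays(c,uv):
    i=vision.camera_info(c); n=cv2.undistortPoints(np.float64(uv).reshape(-1,1,2),np.float64(i["mtx"]),np.float64(i["dist_coeffs"]))[:,0]
    return np.c_[n,np.ones(len(n))],np.array(i["R"]),np.array(i["t"])
def plane(c,uv,z):
    n,R,t=rays(c,uv); C=-R.T@t; D=n@R; return C+D*((z-C[2])/D[:,2])[:,None]
def cloud(c,m,d):
    v,u=np.nonzero(m&(d>0)); n,R,t=rays(c,np.c_[u,v]); return (n*d[v,u][:,None]-t)@R, np.c_[u,v]
def hsv(im,lo,hi): return cv2.inRange(cv2.cvtColor(im,cv2.COLOR_BGR2HSV),np.array(lo),np.array(hi))>0
def box(m,r):
    o=np.zeros_like(m); o[r[1]:r[3],r[0]:r[2]]=m[r[1]:r[3],r[0]:r[2]]; return o
E
python3 - <<'E'
from h import *
rr={"top":dict(inlet=(195,135,350,275),jar=(250,185,285,225),handle=(295,180,325,230),tray=(100,190,180,260),tick=(290,165,312,192)),
    "side":dict(inlet=(240,160,350,275),jar=(280,175,312,215),handle=(275,210,325,250),tray=(240,115,300,165),tick=(315,215,345,245))}
out=[]
for c in("top","side"):
    f=np.load(f"pics/{c}.npz"); im,d=f["im"],f["d"]; r=rr[c]
    P,_=cloud(c,box(hsv(im,(100,120,50),(125,255,255)),r["inlet"]),d); P=P[abs(P[:,2]-.08)<.01]
    print(c,"inlet",len(P),np.median(P[:,2]),cv2.minAreaRect(np.float32(P[:,:2]*1000)))
    for n,lo,hi in(("jar",(20,120,80),(35,255,255)),("tick",(20,120,80),(35,255,255)),("tray",(50,120,30),(80,255,255))):
        m=box(hsv(im,lo,hi),r[n]); P,_=cloud(c,m,d)
        print(n,len(P),np.round(np.median(P,0),4),np.round(np.percentile(P,[2,98],0),4).tolist())
        if n=="tray": Q=P[P[:,2]>.015]; print(len(Q),cv2.minAreaRect(np.float32(Q[:,:2]*1000)), np.percentile(Q[:,2],98))
        if n=="jar": Q=P[P[:,2]>np.percentile(P[:,2],90)-.006]; print("cap",cv2.minEnclosingCircle(np.float32(Q[:,:2]*1000)),Q[:,2].max())
    im2=cv2.cvtColor(im,cv2.COLOR_BGR2HSV); m=box(((im2[...,0]<8)|(im2[...,0]>172))&(im2[...,1]>150)&(im2[...,2]>70),r["handle"])
    P,_=cloud(c,m,d); print("red",len(P),np.percentile(P[:,2],[2,50,98])); Q=P[P[:,2]>.122]; print("handle top",len(Q),np.mean(Q,0),cv2.minAreaRect(np.float32(Q[:,:2]*1000)))
    Q=P[P[:,2]<.108]; print("pointer",len(Q),np.mean(Q,0))
    x0,y0,x1,y1=r["inlet"]; out.append(cv2.resize(im[y0:y1,x0:x1],(390,390)))
cv2.imwrite("pics/crop.png",np.hstack(out))
E
```

```text
top inlet 6218 0.07931216781888109 ((581.2928466796875, -71.61740112304688), (290.68218994140625, 211.2932586669922), 71.00457763671875)
jar 309 [ 0.5706 -0.0624  0.1542] [[0.5512, -0.0829, 0.1424], [0.5919, -0.0421, 0.1581]]
cap ((572.0357666015625, -61.68949508666992), 22.495311737060547) 0.159974816223153
tick 59 [ 0.6443 -0.141   0.0807] [[0.6298, -0.1484, 0.0774], [0.6602, -0.1319, 0.0839]]
tray 2680 [0.5309 0.2714 0.0046] [[0.4678, 0.2014, -0.0001], [0.595, 0.3355, 0.0205]]
111 ((527.9351806640625, 266.8819580078125), (137.19679260253906, 129.70802307128906), 89.4958724975586) 0.026463144482907545
red 98 [0.08078096 0.13017992 0.13483736]
handle top 77 [ 0.55363968 -0.15205023  0.13092066] ((554.9544677734375, -152.56109619140625), (10.902299880981445, 39.363162994384766), 71.25177764892578)
pointer 19 [ 0.6095155  -0.17106464  0.08937712]
side inlet 4104 0.08081955382904357 ((583.5110473632812, -73.31747436523438), (296.28857421875, 212.3424530029297), 71.06683349609375)
jar 251 [ 0.5729 -0.0689  0.1553] [[0.553, -0.0857, 0.1414], [0.5939, -0.0435, 0.1578]]
cap ((574.9171752929688, -64.09654235839844), 23.38410758972168) 0.15985082357380503
tick 50 [ 0.6463 -0.1425  0.0821] [[0.6309, -0.1524, 0.0796], [0.6623, -0.1339, 0.0856]]
tray 1364 [0.5333 0.267  0.0067] [[0.4673, 0.1968, 0.0023], [0.5988, 0.3355, 0.024]]
216 ((532.44970703125, 265.7820739746094), (142.474853515625, 136.1994171142578), 89.85980987548828) 0.02561236967655979
red 251 [0.08736215 0.11209563 0.13473374]
handle top 89 [ 0.55580459 -0.15700758  0.1305991 ] ((556.1043090820312, -155.7972412109375), (12.086949348449707, 37.4897346496582), 70.2818832397461)
pointer 112 [ 0.57494133 -0.1636889   0.09540269]
```

View pics/crop.png

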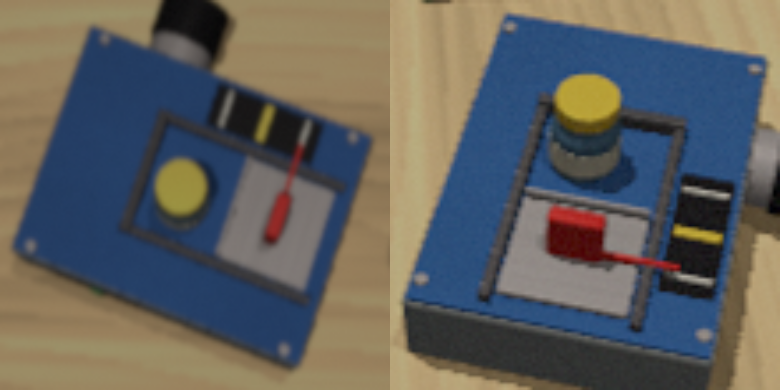

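The crops confirm it. The blue jar with the yellow cap stands in the track between the shutter lip and the end stop. The handle is at closed, with its pointer at the near white tick. Next I grasp the jar, closing along inlet x.

```bash
cat >> h.py <<'E'
A=np.deg2rad(71.03); UY=np.array([np.cos(A),np.sin(A)]); UX=np.array([np.sin(A),-np.cos(A)]); O=np.array([.5824,-.0725])
from scipy.spatial.transform import Rotation as Rot
def down(a):
    y=np.array([np.cos(a),np.sin(a),0]); z=np.array([0,0,-1.]); q=Rot.from_matrix(np.c_[np.cross(y,z),y,z]).as_quat(); return q[[3,0,1,2]]
def st(msg=""):
    s=get_state(); print(msg,round(s["time"],2),np.round(s["tcp_pos"],4),"F",np.round(s["contact_force"],1),"w",round(s["width"],4),"g",round(s["gripper_force"],1)); return s
E
python3 - <<'E'
from h import *
J=np.array([.573,-.063])
ax=A-np.pi/2
best=None
for k in(0,np.pi,-np.pi):
    j=ctrl.ik([*J,.22],down(ax+k)); print(k,None if j is None else np.round(j,2))
    if j is not None:
        c=abs(np.array(j)-get_state()["qpos"]).max()
        if best is None or c<best[0]: best=(c,k)
q=down(ax+best[1]); print(best)
ctrl.movep([*J,.23],q); st("above")
ctrl.movel([*J,.099],max_speed=.1); st("down")
ctrl.close_gripper(40); st("grip")
im,d=vision.grab_frame("side"); cv2.imwrite("pics/g1.png",im)
E
```

```text
0 [-0.21  0.47  0.43  1.66 -0.22  1.07 -0.05]
3.141592653589793 [ 0.18  0.44 -0.17  1.65  0.08  1.06  2.79]
-3.141592653589793 [ 0.18  0.44 -0.17  1.65  0.08  1.06  2.79]
(np.float64(0.9940150891978906), 0)
above 3.37 [ 0.5732 -0.0617  0.2299] F [-0.8  0.4  0.3] w 0.0855 g 0.0
down 4.83 [ 0.5734 -0.0631  0.0996] F [-0.2  0.5  0. ] w 0.0854 g 0.0
grip 5.25 [ 0.5731 -0.063   0.0997] F [-1.7  1.   5.6] w 0.0509 g 41.4
```

View pics/g1.png

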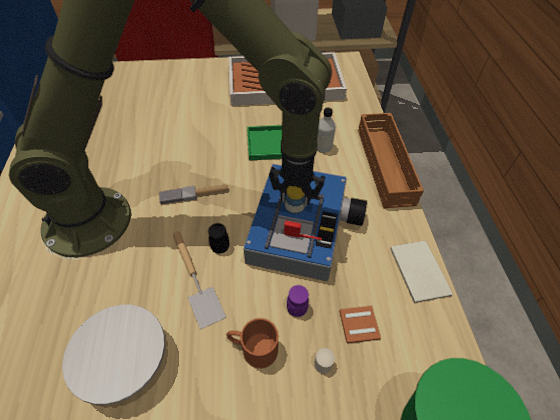

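The fingers are around the jar (about (295,195)) and the width of 51 mm matches it. Lifting and carrying it to the tray, lowering by feel.

Run:
```python
from h import *
T=np.array([.532,.267]); J=np.array([.573,-.063])
ctrl.movel([*J,.22],max_speed=.1); st("lift")
ctrl.movel([*T,.22],max_speed=.15); st("over")
ctrl.movel([*T,.034],max_speed=.1); f0=st("low")["contact_force"][2]
z=.031
while z>.0195:
    ctrl.movel([*T,z],max_speed=.02); s=st("z")
    if s["contact_force"][2]-f0>2.5: break
    z-=.002
im,d=vision.grab_frame("side"); cv2.imwrite("pics/p1.png",im[80:280,180:420])
```

```text
lift 6.66 [ 0.5726 -0.0629  0.2193] F [ 0.5  0.1 -2.5] w 0.0503 g 41.9
over 9.03 [0.5323 0.2662 0.2201] F [-0.6 -0.4 -2.5] w 0.0505 g 41.9
low 11.03 [0.5323 0.2671 0.0345] F [ 1.  -0.6 -2.3] w 0.0506 g 41.9
z 11.33 [0.5319 0.267  0.0309] F [-0.4 -0.6 -3. ] w 0.0505 g 41.9
z 11.58 [0.5319 0.2669 0.0288] F [ 0.5  0.3 -1.8] w 0.0505 g 41.9
z 11.83 [0.5319 0.267  0.0268] F [-1.1  0.3 -2.2] w 0.0507 g 41.9
z 12.08 [0.532  0.267  0.0249] F [ 1.3  0.1 -2.3] w 0.0508 g 41.9
z 12.33 [0.532  0.267  0.0246] F [-3.7 -0.9 12.4] w 0.0505 g 43.3
```

View pics/p1.png

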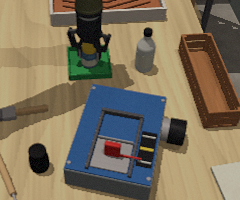

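The jar is in the tray (crop (90,60)) and touching the floor. Releasing, then going to the handle, closing along inlet y.

Run:
```python
from h import *
T=np.array([.532,.267])
ctrl.movel([*T,.0255],max_speed=.02)
ctrl.ungrasp(); st("open"); ctrl.movel([*T,.23],max_speed=.12); st("up")
im,d=vision.grab_frame("side")
H=O-.0835*UY
c=[]
for k in(0,np.pi):
    j=ctrl.ik([*H,.099],down(A+k)); print(k,None if j is None else np.round(j,2))
    if j is not None: c.append((abs(np.array(j)-get_state()["qpos"]).max(),k))
k=min(c)[1]; np.save("k.npy",k); q=down(A+k)
ctrl.movep([*H,.22],q); st("above")
im2,_=vision.grab_frame("side"); cv2.imwrite("pics/p2.png",np.hstack([im[80:280,180:420],im2[80:280,180:420]]))
```

```text
open 13.1 [0.5321 0.267  0.0255] F [-0.5 -0.9 -0.5] w 0.0856 g 0.0
up 14.96 [0.5317 0.2669 0.2293] F [ 1.  -0.2 -1.1] w 0.0856 g 0.0
0 [ 0.22  0.56  0.01  1.81 -0.01  0.77  1.47]
3.141592653589793 [-0.19  0.66  0.68  1.81 -0.53  0.86 -1.16]
above 16.56 [ 0.5559 -0.1496  0.2197] F [ 0.4  0.3 -0.3] w 0.0853 g 0.0
```

View pics/p2.png

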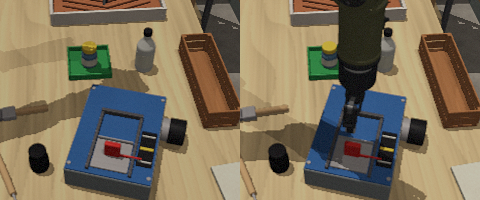

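The jar stands upright in the tray (crop (90,52)) and the gripper is aligned over the handle. Next I grip it and ease it most of the way.

Run:
```python
from h import *
H=O-.0835*UY
ctrl.movel([*H,.1],max_speed=.1); st("down")
ctrl.close_gripper(70); s=st("grip")
def y(s): return round(float((s["tcp_pos"][:2]-O)@UY)*1000,1)
print(y(s))
for yy in(-.075,-.065,-.055,-.047):
    ctrl.movel([*(O+yy*UY),.1],max_speed=.03); s=st("pull"); print(y(s),"Fy",round(float(s["contact_force"][:2]@UY),1))
out=[]
for c in("top","side"):
    im,d=vision.grab_frame(c); np.savez(f"pics/{c}2.npz",im=im,d=d)
    x0,y0=(255,140) if c=="top" else (270,190); out.append(cv2.resize(im[y0:y0+80,x0:x0+80],(390,390),interpolation=cv2.INTER_CUBIC))
cv2.imwrite("pics/s1.png",np.hstack(out))
```

```text
down 17.96 [ 0.5556 -0.1517  0.1006] F [-0.3 -0.3 -0.5] w 0.0854 g 0.0
grip 18.61 [ 0.555  -0.1523  0.1003] F [-0.8 -1.5  2.1] w 0.0127 g 68.6
-84.4
pull 19.04 [ 0.5579 -0.1439  0.1003] F [-2.8 -3.1  5.2] w 0.0131 g 69.0
-75.5 Fy -3.8
pull 19.52 [ 0.561  -0.1348  0.1003] F [-2.9 -4.   4.7] w 0.0131 g 69.0
-65.9 Fy -4.8
pull 20.01 [ 0.564  -0.1259  0.1003] F [-4.1 -5.   5.2] w 0.0127 g 69.1
-56.4 Fy -6.0
pull 20.43 [ 0.5665 -0.1187  0.1003] F [-4.4 -6.5  4. ] w 0.0129 g 69.1
-48.9 Fy -7.6
```

View pics/s1.png

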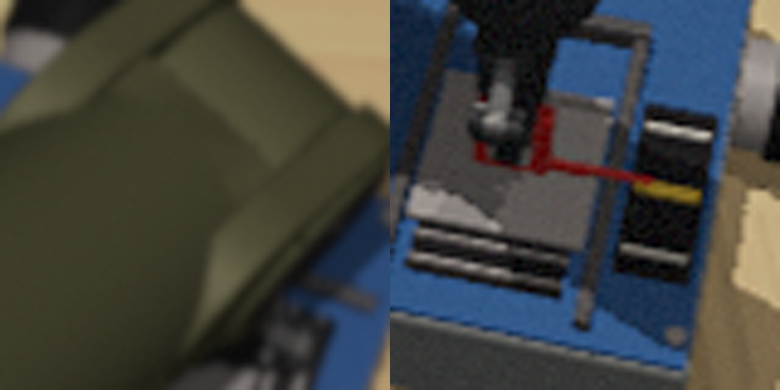

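Top view is blocked by the arm. In the side view the pointer tip (crop (645,180)) is at the yellow tick, but it sits above the strip, so there is parallax. I measure the travel by comparing pointer pixels with the closed picture.

```bash
cat >> h.py <<'E'
def pointer(im):
    b=im.astype(int); m=box((b[...,2]>1.7*b[...,1]+12)&(b[...,2]>1.6*b[...,0]+12),(290,205,335,255))
    v,u=np.nonzero(m); w=(b[v,u,2]-b[v,u,1]).astype(float)
    P=plane("side",np.c_[u,v],.094); x=(P[:,:2]-O)@UX; y=(P[:,:2]-O)@UY
    k=(x>.030)&(x<.058)
    k&=abs(y-np.median(y[k]))<.008
    # line fit so that differing x cover does not matter
    p=np.polyfit(x[k]-.045,y[k],1,w=np.sqrt(w[k])); return k.sum(),p[1]*1000,p[0],np.average(y[k],weights=w[k])*1000
E
python3 - <<'E'
from h import *
for f in("side","side2"):
    im=np.load(f"pics/{f}.npz")["im"]; print(f,np.round(pointer(im),2))
    b=im.astype(int); m=box(hsv(im,(20,120,60),(35,255,255)),(315,215,350,250)); v,u=np.nonzero(m); P=plane("side",np.c_[u,v],.08); print("tick",len(v),np.round([((P[:,:2]-O)@UX).mean()*1000,((P[:,:2]-O)@UY).mean()*1000],1))
E
```

```text
side [ 2.500e+01 -8.655e+01  7.000e-02 -8.665e+01]
tick 53 [ 83.  -44.4]
side2 [ 2.300e+01 -5.051e+01  4.000e-02 -5.059e+01]
tick 42 [ 85.9 -44.6]
```

Travel is 36.0 mm by vision and 35.5 mm by the TCP, so it needs 4 mm more.

Run:
```python
from h import *
def meas():
    ctrl.pause(.4); v=[]
    for _ in range(4): v.append(pointer(vision.grab_frame("side")[0])[1])
    s=st(); t=(s["tcp_pos"][:2]-O)@UY*1000; print("vision travel",round(np.mean(v)+86.55,1),"tcp",round(float(t),1)); return np.mean(v)+86.55,t+84.7
meas(); cmd=-.047
cmd+=.0038; ctrl.movel([*(O+cmd*UY),.1],max_speed=.02); a,b=meas()
e=40-(a+b)/2; print(e)
if abs(e)>.7: cmd+=np.clip(e,-3,3)/1000; ctrl.movel([*(O+cmd*UY),.1],max_speed=.02); meas()
im,_=vision.grab_frame("side"); A1=cv2.resize(im[190:270,270:350],(390,390),interpolation=cv2.INTER_CUBIC); B1=cv2.resize(im[100:400,230:390],(208,390))
cv2.imwrite("pics/s2.png",np.hstack([A1,B1]))
```

```text
21.12 [ 0.5664 -0.1188  0.1003] F [-3.7 -6.9  4.2] w 0.013 g 69.1
vision travel 36.0 tcp -49.0
 22.07 [ 0.5676 -0.1155  0.1003] F [-4.6 -6.6  5.1] w 0.0128 g 69.0
vision travel 39.6 tcp -45.4
0.5467408052899714
```

View pics/s2.png

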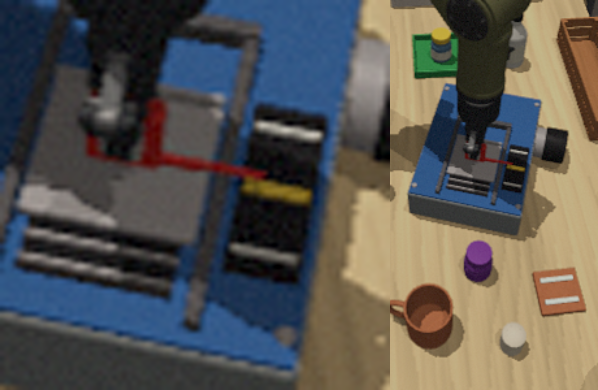

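By measurement the shutter is 39.3–39.6 mm open. The pointer's apparent offset above the tick is parallax, with the same sense as in the closed picture. The jar is upright in the tray and the bystanders are in place. One last 0.5 mm nudge, a settle check, then I hand in.

Run:
```python
from h import *
ctrl.movel([*(O-.0427*UY),.1],max_speed=.02); ctrl.pause(.5)
v=[pointer(vision.grab_frame("side")[0])[1]+86.55 for _ in range(4)]
s=st(); print(np.round(v,1),(s["tcp_pos"][:2]-O)@UY*1000)
if abs(np.mean(v)-40)<1.5: print(ticket.close_job())
```

```text
23.07 [ 0.5677 -0.1152  0.1003] F [-5.  -8.   5.4] w 0.0128 g 69.0
[40.  40.  40.1 40.1] -45.15470472098538
the job is handed in; nothing more can be done
None
```

The jar stands upright in the green tray, and the gripper is holding the shutter at about 40 mm (half open) against the spring; I handed the job in at 23 s, and the judging result was not shown.

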